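# Push the air tube home in the push-fit port of the bench air block

## Robot

A 6-joint arm with a two-finger parallel gripper is mounted at the origin on a cart in front of the work surface, level with it; the furniture and walls round the work are solid. World frame = base frame: x ahead of the robot, y to its left, z up, the work surface at z = 0. Lengths are in m, angles in rad, forces in N, time in s.
With the tool pointing down it reaches from about 0.35 to 0.8 m from the base axis. Payload 7.3 kg.
Tool frame: the origin (TCP) lies midway between the tips of the shut fingers; the grasp point (between the pads) lies 19 mm behind it; x points along the fingers, z is the direction in which the jaws open and shut, and the axes are right-handed (so a half turn about x gives the same grasp; the last joint's range is limited). The gripper opens to 85 mm and grips with 20 to 120 N. Pads are 22 mm wide; open, the fingers measure 114 mm over their backs; the gripper's body (76 mm by 85 mm) begins 54 mm behind the grasp point. The pads swing forward as they close: fully open they stand 13 mm farther back than shut.
Start: joints at [-1.313, 0.342, 1.524, -0, 1.275, -0.146], TCP at [0.206, -0.483, 0.21] pointing down, gripper open.
Joint ranges: [-2.53, 2.53], [-0.77, 2.02], [0.04, 2.7], [-1, 4.14], [0.28, 2.66], [-3.11, 3.11]. Speed limits (rad/s): [2.57, 2.57, 3.14, 3.14, 3.14, 3.14].

## Interface

Orientations are given as a unit quaternion [x, y, z, w].
In Python, from workcell import get_obs, grab_frame, camera_info, sign_off gives the robot as it stands. The module is installed in compiled form; this text tells all that it offers.
- The arm moves only by the shell command python3 -m crank 'ROWS' [OPENING] [FORCE]. ROWS is JSON, a list of rows, each an object with "linear": the shift along the tool's x, y, z in mm, a list of three; "turn": the turn about the tool's x in degrees. In form: [{"linear": [dx, dy, dz], "turn": turn}, ...]. A call has 1 to 12 rows; each row is the pose to reach, as a shift and turn from the pose commanded when the call began, along the tool's axes at that moment; what a row does not reach only later rows make up. A row lasts 1/12 s, in which the tool goes at most 41.7 mm and 7.16 degrees, less where a joint would pass 70% of its speed; a pose out of reach is approached as far as the arm can. A call with a gripper value outside its range is refused whole. OPENING is the opening, from -1 (shut) to 1 (fully open), set as the call begins (- or left out, the last holds). The fingers move at their own pace and stop on an object; FORCE is the grip in N (left out, the last holds). Time passes only in rows, so rows that repeat a pose let the fingers close. It gives the time, the measured TCP pose, the force and the opening at its end, in the units of the state.
- get_obs(): the state, without advancing time (a new reading comes with each control period).
- grab_frame(name): name is "scene" or "top" or "wrist"; returns (picture, depth): 420x560x3 uint8, red, green, blue; 420x560 float32, m along the optical axis (not along the pixel's ray), 0 where there is no reading.
- camera_info(name): a dict with "fx", "fy", "cx", "cy" (pixels), "k1" (the pictures are not rectified: a ray, as slopes to the right and down, at radius r is drawn at 1 + k1 r^2 times it, then the intrinsics apply), "cam_to_world" (4x4, takes a point from camera to world coordinates). Camera axes: x right, y down, z forward; pixel columns grow to the right and rows downward; lengths in m; the calibration is good to about 2 mm. A picture is of the moment at which its call begins: read the wrist's pose just before it. camera_info takes no time and is no camera call; for the wrist camera it gives the pose at the moment of the call.
- sign_off(): hands the job in, once; it reports no verdict.
The state is a dict: "time": time; "joint_pos": joint angles; "qvel": joint speeds; "joint_torque": joint torques, N m; "ee_pos": TCP position; "ee_rot": TCP orientation; "contact_force": force on the tool from outside, world axes, zero at the start; "torque": the same for the moment, N m; "finger_gap": finger opening in m.
Only numpy, scipy, OpenCV 4.12 (cv2) and the standard library are available. Lean on these libraries where they do the work, as an engineer would, in place of code of your own. Each camera call takes 0.05 s, during which the arm holds its last target. There are 200 camera calls.

## Task

Draw the longer of the two steel tubes out of the wooden stand and push it straight down, tapered foot first, into the open push-fit port of the bench air block: on past the stiff seal until it bottoms on the hidden stop inside, with a firm press there to be sure it is home, but without forcing it or leaning the gripper on the block. Then let go and leave it standing upright in the port; leave the shorter tube in the stand, and the tin, the bur block and the steel block where they are.

Things in the scene. Friction and masses are not known exactly. Their poses are not given: they have to be found in the camera images.
- long_tube: The longer steel tube, 120 mm long, 12 mm in diameter, 50 g, standing upright in a hole of the stand. Origin at the centre of its foot (lower end), z along the tube upward. The lowest 4 mm taper to 9 mm diameter; the top 18 mm are barbed (11.6 mm), the smooth shank for gripping is 4 to 102 mm above the foot. About 98 mm of it stand above the stand.
- tube_foot (a point): Centre of the foot of the longer tube (same point as its origin).
- short_tube: The shorter tube, a spare, 85 mm long, 12 mm in diameter, upright in the other hole of the stand; stays there. Origin at the centre of its foot, z up.
- stand: Wooden stand, 50 (x) x 124 (y) x 30 mm high, fixed to the bench. Origin at the centre of its underside. Two upright holes, 13.5 mm in diameter and 22 mm deep, at y = -30 mm and y = +30 mm in its frame, one tube in each (either way round).
- air_block: Air block fixed to the bench: aluminium block on a dark foot plate 66 (x) x 108 (y) mm, block top 34 mm above the bench. Origin: centre of its underside, z up. On top at y = +22 mm the open push-fit port, an upright round black fitting 42 mm high, 29 mm wide at its foot, with a flared 26 mm steel collar; at y = -22 mm a port shut by a six-sided plug 12 mm high; at the -y end an inlet stub.
- port_mouth (a point): Centre of the mouth of the push-fit port, 76 mm above the bench, on its upright axis. The mouth is a funnel, 18 mm wide at the rim, narrowing in 4 mm to the 13.5 mm bore. The rigid stop lies 20 to 34 mm below the mouth, differently each time and unseen: only a sharp rise of force tells it. Home: the foot on it, pressed with more than 12 N for a moment (0.1 s). Over 30 N damages it.
- seal: The sprung rubber seal inside the port; origin at its centre, 11 mm below the mouth, on the axis. The tube's foot meets it about 12 mm below the mouth and is past it at 16 mm. It resists with up to about 8 to 11 N while the taper forces it open, then drags with about 2 to 6 N and holds the tube when let go.
- gold_tin: Round brass-coloured tin, 67 mm in diameter, 20 mm high, loose on the bench; leave it alone. Origin at the centre of its underside.
- bur_block: Grey block of burs standing in it, 30 x 62 x 54 mm, loose; leave it alone. Origin at the centre of its underside.
- steel_block: Dark steel bench block, 38 x 44 x 22 mm, loose; leave it alone. Origin at the centre of its underside.

How it is judged:
On the way, in this order (a step that is already met when the one before it is completed fails the run):
1. the longer tube is drawn out of the stand (foot more than 40 mm above the bench) (height (world z) of tube_foot above 0.04 m), for 0.1 s.
2. the longer tube is pressed home: foot more than 18 mm below the mouth of the port, tube in line with the port, pressing on the air block with more than 12 N (z of tube_foot in the frame of port_mouth below -0.018 m and horizontal distance between tube_foot and port_mouth below 0.0025 m and angle between the z axis of long_tube and the z axis of air_block, either way round below 0.07 rad and contact force between long_tube and air_block above 12 N), for 0.1 s.
At the end, for the whole second after the job is handed in: The longer tube stands released and at rest in the push-fit port, its foot more than 18 mm below the mouth, within 2.5 mm of the port's axis and within 4 degrees of its direction; the shorter tube, the tin, the bur block and the steel block are within 15 mm of where they started (z of tube_foot in the frame of port_mouth below -0.018 m and horizontal distance between tube_foot and port_mouth below 0.0025 m and angle between the z axis of long_tube and the z axis of air_block, either way round below 0.07 rad and linear speed of long_tube below 0.01 m/s and contact force between long_tube and the fingers below 0.05 N and distance of each of short_tube, gold_tin, bur_block, steel_block from where it was at the start of the episode below 0.015 m); the robot touches nothing.
It fails at once if the tube presses on the air block with more than 30 N (contact force between long_tube and air_block above 30 N).
It fails at once if the robot pushes on the air block itself with more than 10 N (contact force between any of the arm, the fingers and air_block above 10 N).
It fails at once if the shorter tube, the tin, the bur block or the steel block is moved by more than 15 mm (distance of any of short_tube, gold_tin, bur_block, steel_block from where it was at the start of the episode above 0.015 m).
It also fails if it takes over 58 s, if anything falls off the work surface, if the arm or the gripper's body presses on something with over 40 N, if the wrist force passes 120 N, or if a joint passes its speed limit or range.

## Working session

There is one attempt and no reset: what is moved stays moved. The work goes in short steps, Python scripts to look and compute and a shell command to move; the robot and the scene stay as the last step left them, time stands still between calls to the robot, and variables do not carry over. Pictures are saved under pics/ and viewed, about 8 in all and at most 12, crops included, and the job is handed in when it is done.

```bash
mkdir -p pics; cat > h.py <<'E'
import numpy as np, cv2
from workcell import get_obs, grab_frame, camera_info
def cast(name_or_info, uv, z):
    c=name_or_info if isinstance(name_or_info,dict) else camera_info(name_or_info)
    o,d=ray(c,uv); return o+d*(z-o[2])/d[2]
def ray(c,uv):
    K=np.array([[c['fx'],0,c['cx']],[0,c['fy'],c['cy']],[0,0,1.]])
    p=cv2.undistortPoints(np.array([[uv]],float),K,np.array([c['k1'],0,0,0,0.]))[0,0]
    M=np.array(c['cam_to_world']); return M[:3,3],M[:3,:3]@np.array([p[0],p[1],1])
def world(c,depth):
    h,w=depth.shape; K=np.array([[c['fx'],0,c['cx']],[0,c['fy'],c['cy']],[0,0,1.]])
    u,v=np.meshgrid(np.arange(w),np.arange(h)); 
    p=cv2.undistortPoints(np.stack([u,v],-1).reshape(-1,1,2).astype(float),K,np.array([c['k1'],0,0,0,0.])).reshape(h,w,2)
    P=np.dstack([p[...,0]*depth,p[...,1]*depth,depth]); M=np.array(c['cam_to_world'])
    return P@M[:3,:3].T+M[:3,3]
def save(n,img): cv2.imwrite(f'pics/{n}.png',img[...,::-1])
E
python3 - <<'E'
from h import *
print(get_obs())
for n in ['top','scene']:
    c=camera_info(n);print(n,{k:np.round(v,3).tolist() for k,v in c.items()})
    im,d=grab_frame(n);save(n+'0',im);np.savez(f'{n}0',im=im,d=d)
E
```

```text
{'time': 0.0, 'joint_pos': array([-1.31302341e+00,  3.42716603e-01,  1.52503290e+00,  1.74195250e-05,
        1.27542177e+00, -1.46029460e-01]), 'qvel': array([-0.0005905 ,  0.00072735, -0.00029453,  0.00089171, -0.00130641,
        0.00142201]), 'joint_torque': array([ 2.61606816e-03, -4.33677793e+01, -2.46011281e+01,  2.27491472e-05,
        7.91707338e-03, -2.70534093e-05]), 'ee_pos': array([ 0.20617799, -0.4823341 ,  0.20952363]), 'ee_rot': array([ 0.38995519,  0.59052066, -0.3892024 ,  0.58969635]), 'contact_force': array([ 0.63926973, -0.04027617,  0.24198758]), 'torque': array([-0.06718886, -0.02242753,  0.0012709 ]), 'finger_gap': 0.08509839724042621}
top {'fx': 405.845, 'fy': 405.845, 'cx': 276.418, 'cy': 215.118, 'k1': -0.026, 'cam_to_world': [[-0.018, -0.992, 0.125, 0.441], [-1.0, 0.019, 0.011, 0.019], [-0.014, -0.125, -0.992, 0.912], [0.0, 0.0, 0.0, 1.0]]}
scene {'fx': 544.227, 'fy': 544.227, 'cx': 280.231, 'cy': 206.802, 'k1': -0.044, 'cam_to_world': [[-0.554, -0.518, 0.652, -0.028], [-0.833, 0.333, -0.443, 0.372], [0.012, -0.788, -0.616, 0.598], [0.0, 0.0, 0.0, 1.0]]}
```

View pics/top0.png

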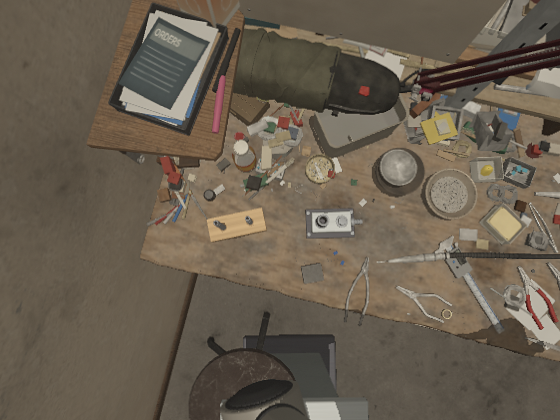

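View pics/scene0.png

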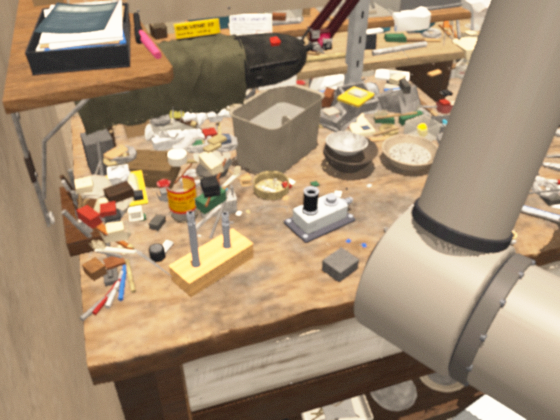

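```bash
python3 - <<'E'
from h import *
im=np.load('top0.npz')['im'];s=np.load('scene0.npz')['im']
a=cv2.resize(im[190:290,195:375],None,fx=4.4,fy=4.4,interpolation=cv2.INTER_CUBIC)[:300]
b=cv2.resize(s[175:295,165:365],None,fx=3.96,fy=3.96,interpolation=cv2.INTER_CUBIC)[:300]
save('crop',np.vstack([a[:,:790],b[:,:790]]))
for n in ['top','scene']:
    z=np.load(n+'0.npz');P=world(camera_info(n),z['d'])
    print(n)
    if n=='top':
        for y0,x0,y1,x1 in [(205,205,240,270),(205,300,240,360)]:
            Q=P[y0:y1,x0:x1]; 
            for lo,hi in [(.025,.036),(.036,.06),(.06,.074),(.073,.082),(.082,.11),(.11,.14)]:
                m=(Q[...,2]>lo)&(Q[...,2]<hi)
                if m.sum(): print((x0,y0),lo,hi,m.sum(),np.round(Q[m].mean(0),4),np.round(Q[m].min(0),3),np.round(Q[m].max(0),3))
E
```

```text
top
(205, 205) 0.025 0.036 1163 [0.5329 0.116  0.0301] [0.502 0.053 0.025] [0.569 0.182 0.036]
(205, 205) 0.036 0.06 14 [0.5282 0.1196 0.0497] [0.522 0.083 0.037] [0.536 0.151 0.059]
(205, 205) 0.06 0.074 11 [0.5295 0.1213 0.0664] [0.522 0.083 0.061] [0.539 0.145 0.074]
(205, 205) 0.073 0.082 12 [0.531  0.1148 0.0766] [0.522 0.084 0.073] [0.541 0.148 0.08 ]
(205, 205) 0.082 0.11 40 [0.5338 0.1061 0.0931] [0.522 0.083 0.082] [0.544 0.149 0.107]
(205, 205) 0.11 0.14 37 [0.5265 0.1464 0.124 ] [0.522 0.142 0.111] [0.533 0.153 0.131]
(300, 205) 0.025 0.036 518 [ 0.5338 -0.0934  0.033 ] [ 0.513 -0.151  0.025] [ 0.557 -0.046  0.036]
(300, 205) 0.036 0.06 217 [ 0.5331 -0.0939  0.0414] [ 0.514 -0.13   0.036] [ 0.553 -0.048  0.058]
(300, 205) 0.06 0.074 42 [ 0.5331 -0.0663  0.07  ] [ 0.522 -0.076  0.061] [ 0.545 -0.056  0.074]
(300, 205) 0.073 0.082 62 [ 0.5354 -0.0677  0.0759] [ 0.524 -0.078  0.073] [ 0.547 -0.057  0.079]
scene
```

View pics/crop.png

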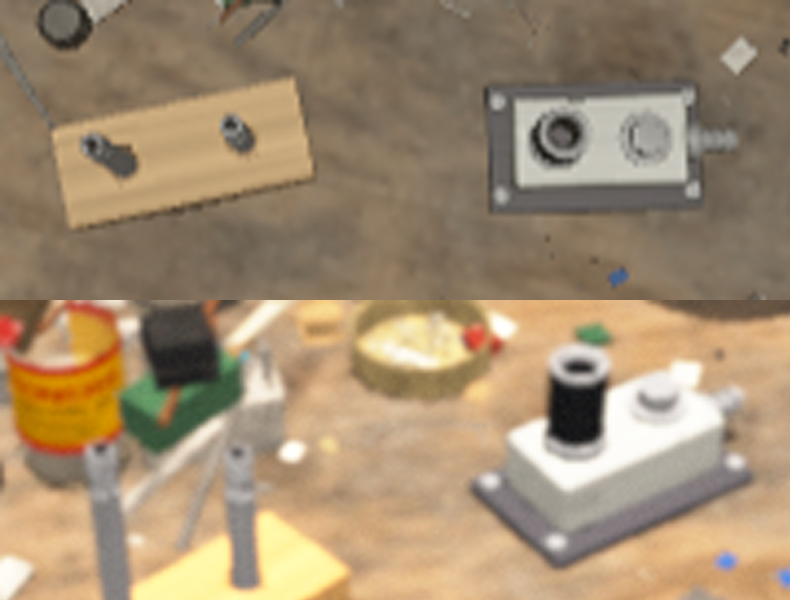

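```bash
cat >> h.py <<'E'
from scipy.spatial.transform import Rotation as R
def plan(tx,ty,tz,yaw_z=None):
    o=get_obs();Rm=R.from_quat(o['ee_rot']).as_matrix();p=o['ee_pos']
    print('t',round(o['time'],2),'p',np.round(p,4),'F',np.round(o['contact_force'],1),'gap',round(o['finger_gap'],4))
    print('toolx',Rm[:,0].round(4),'z yaw deg',np.degrees(np.arctan2(Rm[1,2],Rm[0,2])).round(2),'q6',o['joint_pos'][5].round(2))
    print('lin mm',(1000*Rm.T@(np.array([tx,ty,tz])-p)).round(1))
E
python3 - <<'E'
from h import *
def c2(x,y): return (195+(x+.5)/4.4-.5,190+(y+.5)/4.4-.5)
for n,p,z in [('long top',(95,143),.128),('long base',(122,163),.03),('short top',(232,125),.093),('short base',(243,143),.03),('port',(564,138),.076),
  ('c1',(52,128),.03),('c2',(295,77),.03),('c3',(315,177),.03),('c4',(72,228),.03)]:
    print(n,cast('top',c2(*p),z).round(4))
def s2(x,y): return (165+(x+.5)/3.96-.5,175+(y-300+.5)/3.96-.5)
for n,p,z in [('long top',(102,450),.128),('short top',(238,454),.093),('port',(580,366),.076)]:
    print('scene',n,cast('scene',s2(*p),z).round(4))
plan(.527,.147,.21)
E
```

```text
long top [0.5284 0.1457 0.128 ]
long base [0.5291 0.148  0.03  ]
short top [0.5395 0.0878 0.093 ]
short base [0.5379 0.0876 0.03  ]
port [ 0.5323 -0.0671  0.076 ]
c1 [0.5473 0.183  0.03  ]
c2 [0.5706 0.0613 0.03  ]
c3 [0.5203 0.0521 0.03  ]
c4 [0.4972 0.1729 0.03  ]
scene long top [0.5254 0.1459 0.128 ]
scene short top [0.537  0.0874 0.093 ]
scene port [ 0.5309 -0.0674  0.076 ]
t 0.1 p [ 0.2062 -0.4824  0.2096] F [ 0.4 -0.2 -0.5] gap 0.0856
toolx [-3.0e-04  1.3e-03 -1.0e+00] z yaw deg -66.86 q6 -0.15
lin mm [ 3.000e-01  5.423e+02 -4.527e+02]
```

```bash
python3 -m crank '[{"linear":[-4,27,-23],"turn":-5},{"linear":[-8,54,-45],"turn":-10},{"linear":[-12,81,-68],"turn":-15},{"linear":[-16,108,-91],"turn":-20},{"linear":[-20,136,-113],"turn":-26},{"linear":[-24,163,-136],"turn":-32},{"linear":[-28,190,-158],"turn":-38},{"linear":[-32,217,-181],"turn":-44},{"linear":[-36,244,-204],"turn":-50},{"linear":[-40,271,-226],"turn":-56},{"linear":[-40,290,-242],"turn":-60},{"linear":[-40,300,-250],"turn":-62}]' 1
python3 -c "
from h import *
plan(.527,.1465,.25)"
```

```text
time: 1.1
ee_pos: [0.3847, -0.1324, 0.2503]
ee_rot: [0.028, 0.706, -0.028, 0.707]
contact_force: [0.5, -1.4, 0.5]
finger_gap: 0.0853
t 1.1 p [ 0.3847 -0.1324  0.2503] F [ 0.5 -1.4  0.5] gap 0.0853
toolx [ 4.e-04  6.e-04 -1.e+00] z yaw deg -4.51 q6 -0.44
lin mm [  0.5 289.2 120. ]
```

```bash
python3 -m crank '[{"linear":[0,14,33],"turn":-4},{"linear":[0,30,70],"turn":-8},{"linear":[0,45,105],"turn":-12},{"linear":[0,53,123],"turn":-15},{"linear":[0,53,123],"turn":-15},{"linear":[0,53,123],"turn":-15}]'
python3 - <<'E'
from h import *
plan(.527,.1465,.25)
c=camera_info('wrist');im,d=grab_frame('wrist');save('w0',im);np.savez('w0',im=im,d=d)
print(np.array(c['cam_to_world']).round(3))
import pickle;pickle.dump(c,open('w0.pkl','wb'))
P=world(c,d);m=(P[...,2]>.07)&(P[...,2]<.08);print(m.sum(),P[m].mean(0),P[m].min(0),P[m].max(0))
E
```

```text
time: 1.6
ee_pos: [0.511, -0.0921, 0.2492]
ee_rot: [-0.063, 0.705, 0.063, 0.704]
contact_force: [0.6, 0.1, -0.1]
finger_gap: 0.0851
t 1.6 p [ 0.511  -0.0921  0.2492] F [ 0.6  0.1 -0.1] gap 0.0851
toolx [-2.2e-03  4.0e-04 -1.0e+00] z yaw deg 10.18 q6 -0.5
lin mm [ -0.8 232.   57.9]
[[ 0.984  0.168  0.054  0.497]
 [ 0.177 -0.933 -0.314 -0.011]
 [-0.003  0.319 -0.948  0.413]
 [ 0.     0.     0.     1.   ]]
7441 [ 0.73248901 -0.11190925  0.07231531] [ 0.52253353 -0.23861128  0.07000002] [0.82499789 0.09861339 0.07999864]
```

View pics/w0.png

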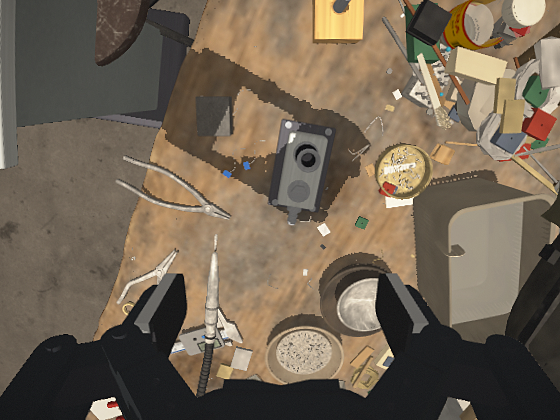

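```bash
python3 - <<'E'
from h import *
import pickle
c=pickle.load(open('w0.pkl','rb'));im=np.load('w0.npz')['im']
g=cv2.cvtColor(im,cv2.COLOR_RGB2GRAY)[130:190,275:340]
m=(g<45).astype(np.uint8)
n,l,s,ce=cv2.connectedComponentsWithStats(m)
for i in range(1,n):
    if s[i,4]>15: print(s[i],ce[i]+[275,130],cast(c,ce[i]+[275,130],.076).round(4))
print(cast(c,(308,158.5),.076).round(4))
P=world(c,np.load('w0.npz')['d'])[125:195,275:340]
for lo,hi in [(.068,.072),(.072,.076),(.076,.08)]:
    k=(P[...,2]>lo)&(P[...,2]<hi); print(k.sum(),P[k].mean(0).round(4) if k.any() else'',((P[k].min(0)+P[k].max(0))/2).round(4) if k.any() else '')
E
```

```text
[21 15 20 14 79] [303.3164557  148.46835443] [ 0.5275 -0.0566  0.076 ]
[26 24 14 13 88] [308.72727273 161.64772727] [ 0.5355 -0.0686  0.076 ]
[ 0.5341 -0.0656  0.076 ]
63 [ 0.5334 -0.0655  0.0705] [ 0.5327 -0.065   0.0701]
233 [ 0.5348 -0.0673  0.0747] [ 0.5347 -0.0675  0.074 ]
68 [ 0.5348 -0.0681  0.0765] [ 0.5344 -0.0676  0.0771]
```

```bash
python3 -m crank '[{"linear":[0,20,5],"turn":0},{"linear":[0,52,13],"turn":-1},{"linear":[0,85,21],"turn":-1},{"linear":[0,118,29],"turn":-1},{"linear":[0,150,37],"turn":-1},{"linear":[0,175,44],"turn":-1},{"linear":[0,185,50],"turn":-1},{"linear":[0,185,50],"turn":-1},{"linear":[0,185,50],"turn":-1},{"linear":[0,185,50],"turn":-1}]'
python3 - <<'E'
from h import *
plan(.527,.1465,.25)
c=camera_info('wrist');im,d=grab_frame('wrist');save('w1',im);np.savez('w1',im=im,d=d)
import pickle;pickle.dump(c,open('w1.pkl','wb'))
M=np.array(c['cam_to_world'])
E
```

```text
time: 2.48
ee_pos: [0.5274, 0.0967, 0.2502]
ee_rot: [-0.068, 0.704, 0.068, 0.704]
contact_force: [-0.1, -0.6, -0.3]
finger_gap: 0.0856
t 2.48 p [0.5274 0.0967 0.2502] F [-0.1 -0.6 -0.3] gap 0.0856
toolx [-3.e-04 -8.e-04 -1.e+00] z yaw deg 11.04 q6 -0.15
lin mm [ 0.2 49.   9.2]
```

View pics/w1.png

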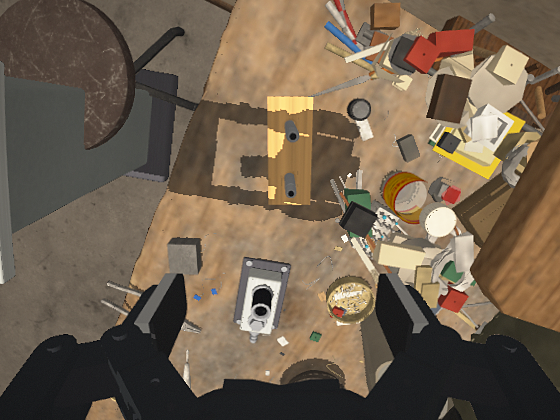

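```bash
python3 - <<'E'
from h import *
import pickle
c=pickle.load(open('w1.pkl','rb'));z=np.load('w1.npz');P=world(c,z['d'])
def box(x0,x1,y0,y1,zl,zh):
    k=(P[...,0]>x0)&(P[...,0]<x1)&(P[...,1]>y0)&(P[...,1]<y1)&(P[...,2]>zl)&(P[...,2]<zh)
    v,u=np.where(k)
    if k.any(): print((zl,zh),k.sum(),P[k].mean(0).round(4),P[k].min(0).round(4),P[k].max(0).round(4),'px',u.mean().round(1),v.mean().round(1),v.min(),v.max())
for a in [(.04,.06),(.06,.09),(.09,.11),(.11,.123),(.123,.14)]: box(.49,.57,.11,.18,*a)
print('short')
for a in [(.04,.06),(.06,.085),(.085,.1)]: box(.5,.57,.06,.11,*a)
print('other'); box(.575,.62,.1,.19,.03,.2); box(.44,.48,.1,.19,.03,.2)
print('port'); box(.5,.57,-.1,-.03,.072,.08)
g=cv2.cvtColor(z['im'],cv2.COLOR_RGB2GRAY)
save('w1c',cv2.resize(z['im'][90:210,250:330],None,fx=5,fy=5,interpolation=cv2.INTER_CUBIC))
E
```

```text
(0.04, 0.06) 8 [0.5241 0.1516 0.0503] [0.5219 0.1496 0.0429] [0.5279 0.153  0.0596] px 287.4 123.1 122 125
(0.06, 0.09) 27 [0.5252 0.1522 0.0767] [0.5217 0.1487 0.0609] [0.5305 0.154  0.0899] px 289.1 124.8 123 129
(0.09, 0.11) 30 [0.5252 0.1517 0.1026] [0.5216 0.146  0.0916] [0.5307 0.1539 0.1097] px 289.6 127.7 125 134
(0.11, 0.123) 16 [0.5257 0.1521 0.1153] [0.5223 0.1487 0.11  ] [0.5312 0.1534 0.1192] px 290.6 128.8 127 132
(0.123, 0.14) 141 [0.5275 0.1482 0.1273] [0.5221 0.1426 0.1234] [0.5329 0.1533 0.1296] px 292.1 135.1 129 141
short
(0.04, 0.06) 44 [0.5372 0.0929 0.0501] [0.5329 0.0883 0.0411] [0.5438 0.0949 0.0599] px 288.5 178.6 176 183
(0.06, 0.085) 72 [0.5379 0.0929 0.0732] [0.5329 0.0884 0.0601] [0.5437 0.0948 0.0847] px 289.6 184.0 180 190
(0.085, 0.1) 101 [0.5385 0.0897 0.0919] [0.5335 0.0841 0.0854] [0.5437 0.0941 0.0946] px 290.1 191.9 186 197
other
(0.03, 0.2) 12 [0.5954 0.1026 0.0427] [0.5932 0.1002 0.0412] [0.5975 0.1054 0.0447] px 340.5 178.5 176 181
port
(0.072, 0.08) 187 [ 0.5349 -0.0678  0.0752] [ 0.5232 -0.0792  0.072 ] [ 0.5466 -0.0544  0.0775] px 260.3 312.3 303 320
```

View pics/w1c.png

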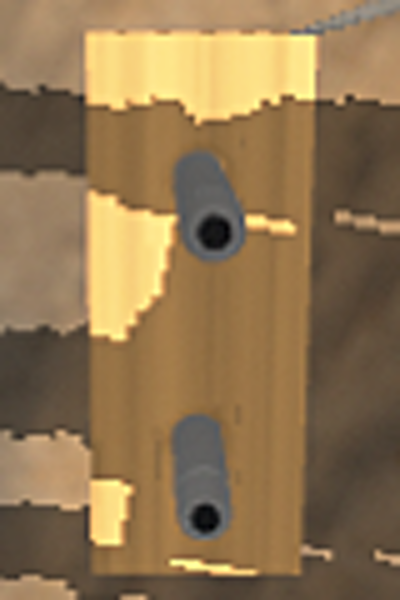

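```bash
python3 -m crank '[{"linear":[0,25,5],"turn":0},{"linear":[0,49.5,9.2],"turn":0},{"linear":[0,49.5,9.2],"turn":0},{"linear":[0,49.5,9.2],"turn":0},{"linear":[25,49.5,9.2],"turn":0},{"linear":[55,49.5,9.2],"turn":0},{"linear":[85,49.5,9.2],"turn":0},{"linear":[115,49.5,9.2],"turn":0},{"linear":[145,49.5,9.2],"turn":0},{"linear":[165,49.5,9.2],"turn":0},{"linear":[178,49.5,9.2],"turn":0},{"linear":[178,49.5,9.2],"turn":0}]' 
python3 -c "
from h import *
plan(.527,.147,.072)
im,d=grab_frame('wrist');save('w2',im)"
```

```text
time: 3.53
ee_pos: [0.5253, 0.1465, 0.0693]
ee_rot: [-0.068, 0.706, 0.068, 0.702]
contact_force: [-0.6, -0.4, -0.4]
finger_gap: 0.0853
t 3.53 p [0.5253 0.1465 0.0693] F [-0.6 -0.4 -0.4] gap 0.0853
toolx [-0.0059 -0.0014 -1.    ] z yaw deg 11.03 q6 -0.06
lin mm [-2.7  0.2  1.8]
```

View pics/w2.png

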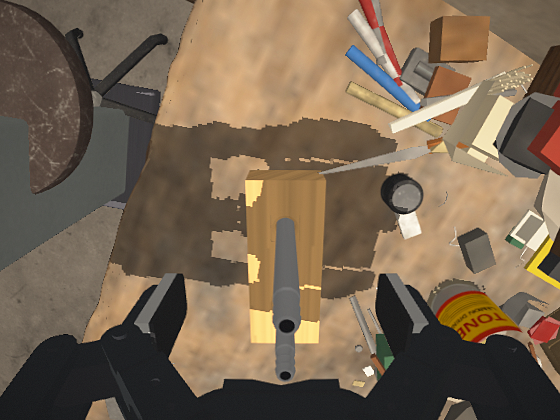

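```bash
python3 -m crank '[{"linear":[0,0,1],"turn":0},{"linear":[0,0,1],"turn":0},{"linear":[0,0,1],"turn":0},{"linear":[0,0,1],"turn":0},{"linear":[0,0,1],"turn":0},{"linear":[0,0,1],"turn":0},{"linear":[0,0,1],"turn":0},{"linear":[0,0,1],"turn":0},{"linear":[0,0,1],"turn":0},{"linear":[0,0,1],"turn":0}]' -1 80
python3 -c "
from h import *
plan(.527,.147,.22)"
```

```text
time: 4.42
ee_pos: [0.5281, 0.1488, 0.0727]
ee_rot: [-0.069, 0.704, 0.069, 0.704]
contact_force: [-1.9, -1.0, 5.3]
finger_gap: 0.0089
t 4.42 p [0.5281 0.1488 0.0727] F [-1.9 -1.   5.3] gap 0.0089
toolx [ 2.e-04 -1.e-04 -1.e+00] z yaw deg 11.15 q6 -0.06
lin mm [-147.3   -1.6   -1.4]
```

```bash
python3 -m crank '[{"linear":[-4,0,0],"turn":0},{"linear":[-12,0,0],"turn":0},{"linear":[-20,0,0],"turn":0},{"linear":[-30,0,0],"turn":0},{"linear":[-45,0,0],"turn":0},{"linear":[-65,0,0],"turn":0},{"linear":[-85,0,0],"turn":0},{"linear":[-105,0,0],"turn":0},{"linear":[-120,0,0],"turn":0},{"linear":[-128,0,0],"turn":0},{"linear":[-130,0,0],"turn":0},{"linear":[-130,0,0],"turn":0}]' 
python3 -c "
from h import *
plan(.5335,-.067,.2)
for n in ['scene','top']:
    im,d=grab_frame(n);save(n+'3',im);np.savez(n+'3',im=im,d=d)
a=cv2.imread('pics/scene3.png')[150:290,130:370];cv2.imwrite('pics/s3c.png',cv2.resize(a,None,fx=3,fy=3))"
```

```text
time: 5.42
ee_pos: [0.5282, 0.1488, 0.2026]
ee_rot: [-0.069, 0.703, 0.069, 0.704]
contact_force: [-0.3, -0.8, 0.1]
finger_gap: 0.0091
t 5.42 p [0.5282 0.1488 0.2026] F [-0.3 -0.8  0.1] gap 0.0091
toolx [ 9.e-04  0.e+00 -1.e+00] z yaw deg 11.14 q6 -0.06
lin mm [   2.6 -212.8  -36.5]
```

View pics/s3c.png

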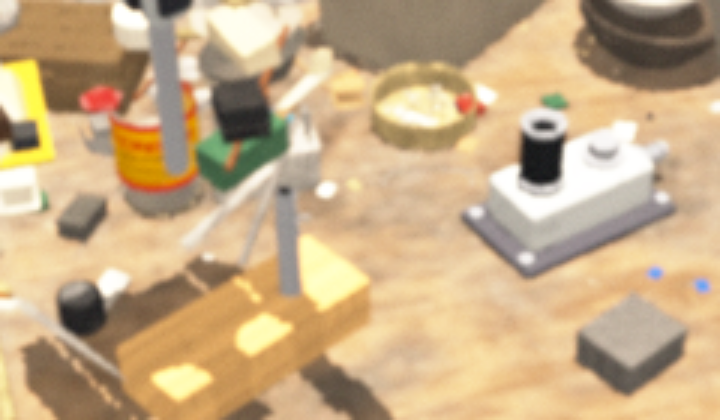

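```bash
python3 - <<'E'
from h import *
z=np.load('scene3.npz');c=camera_info('scene');P=world(c,z['d'])
k=(abs(P[...,0]-.528)<.03)&(abs(P[...,1]-.148)<.03)&(P[...,2]>.12)&(P[...,2]<.215)
Q=P[k];v,u=np.where(k);print(k.sum())
for lo in np.arange(.12,.2,.01):
    s=(Q[:,2]>=lo)&(Q[:,2]<lo+.01)
    if s.any(): print(round(lo,3),s.sum(),np.median(Q[s],0).round(4),Q[s].min(0).round(4),Q[s].max(0).round(4))
# image axis: row centers
for r in range(160,212,5):
    s=v==r
    if s.any():
        uc=u[s].mean(); print(r,u[s].min(),u[s].max(), cast(c,(uc,r),.138).round(4))
# plumb direction in the image for vertical at tube
def proj(X):
    M=np.array(c['cam_to_world']);p=np.linalg.inv(M)@np.r_[X,1];p=p[:3]/p[2];r2=p[0]**2+p[1]**2;f=1+c['k1']*r2
    return c['fx']*p[0]*f+c['cx'],c['fy']*p[1]*f+c['cy']
for h in (.138,.16,.18): print(h,np.round(proj([.528,.148,h]),1))
E
```

```text
407
0.13 4 [0.5241 0.1452 0.1389] [0.523  0.1435 0.1376] [0.5253 0.1488 0.14  ]
0.14 44 [0.5227 0.148  0.1457] [0.5185 0.141  0.1405] [0.5269 0.1522 0.15  ]
0.15 56 [0.5225 0.1485 0.1556] [0.519  0.1407 0.15  ] [0.5291 0.1524 0.16  ]
0.16 50 [0.5224 0.1483 0.1655] [0.5198 0.1421 0.1608] [0.5302 0.1522 0.1699]
0.17 52 [0.5226 0.1482 0.1748] [0.5186 0.1415 0.1701] [0.5276 0.1526 0.1798]
0.18 58 [0.5228 0.1483 0.1849] [0.5199 0.141  0.1801] [0.5269 0.1524 0.1899]
0.19 60 [0.5227 0.1485 0.1949] [0.5204 0.1416 0.1901] [0.5276 0.1526 0.1999]
0.2 58 [0.5227 0.1485 0.2052] [0.5201 0.1415 0.2001] [0.5291 0.1522 0.21  ]
160 188 188 [0.6325 0.0963 0.138 ]
165 180 188 [0.6232 0.1076 0.138 ]
170 181 189 [0.6101 0.1122 0.138 ]
175 181 189 [0.5982 0.1179 0.138 ]
180 182 190 [0.5858 0.1223 0.138 ]
185 183 190 [0.5741 0.1272 0.138 ]
190 183 191 [0.5626 0.132  0.138 ]
195 184 192 [0.5511 0.136  0.138 ]
200 184 192 [0.5406 0.1412 0.138 ]
205 185 192 [0.5299 0.1456 0.138 ]
0.138 [187.5 206.3]
0.16 [186.  193.4]
0.18 [184.6 181.3]
```

```bash
python3 -m crank '[{"linear":[0,-12,-2],"turn":0},{"linear":[0,-35,-6],"turn":0},{"linear":[0,-62,-10.5],"turn":0},{"linear":[0,-92,-15.5],"turn":0},{"linear":[0,-122,-20.5],"turn":0},{"linear":[0,-152,-25.5],"turn":0},{"linear":[0,-180,-30.5],"turn":0},{"linear":[0,-200,-34],"turn":0},{"linear":[0,-208,-35.4],"turn":0},{"linear":[0,-211,-36],"turn":0},{"linear":[0,-211,-36],"turn":0},{"linear":[0,-211,-36],"turn":0}]' 
python3 -m crank '[{"linear":[5,0,0],"turn":0},{"linear":[15,0,0],"turn":0},{"linear":[25,0,0],"turn":0},{"linear":[35,0,0],"turn":0},{"linear":[41,0,0],"turn":0},{"linear":[44,0,0],"turn":0},{"linear":[44,0,0],"turn":0},{"linear":[44,0,0],"turn":0},{"linear":[44,0,0],"turn":0}]' 
python3 - <<'E'
from h import *
plan(.5337,-.065,.156)
out=[]
for n,(y,x) in [('scene',(155,255)),('top',(190,290))]:
    im,d=grab_frame(n);np.savez(n+'4',im=im,d=d);out.append(cv2.resize(im[y:y+80,x:x+80],None,fx=5,fy=5,interpolation=cv2.INTER_CUBIC))
save('s4',np.hstack(out))
E
```

```text
time: 6.52
ee_pos: [0.5333, -0.0645, 0.2019]
ee_rot: [-0.069, 0.704, 0.069, 0.704]
contact_force: [0.6, -0.0, -0.3]
finger_gap: 0.0094
time: 7.27
ee_pos: [0.5339, -0.0653, 0.1586]
ee_rot: [-0.069, 0.703, 0.068, 0.704]
contact_force: [0.2, 0.6, -0.3]
finger_gap: 0.0092
t 7.27 p [ 0.5339 -0.0653  0.1586] F [ 0.2  0.6 -0.3] gap 0.0092
toolx [ 9.e-04 -3.e-04 -1.e+00] z yaw deg 11.13 q6 -0.46
lin mm [ 2.6  0.3 -0.1]
```

View pics/s4.png

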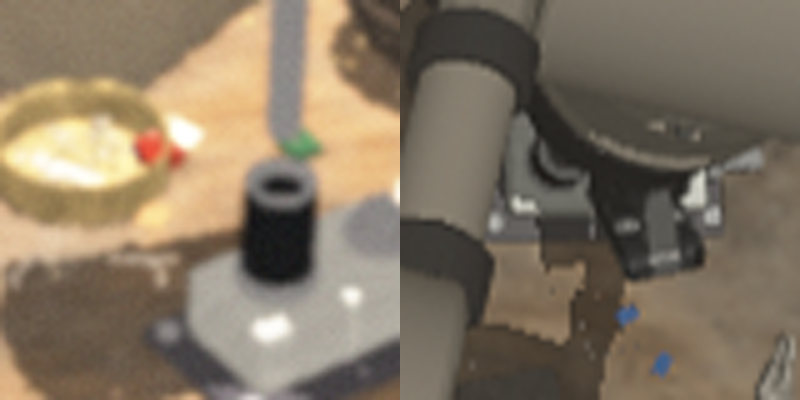

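```bash
python3 - <<'E'
from h import *
def s(x,y): return (255+(x+.5)/5-.5,155+(y+.5)/5-.5)
for f in [(285,136),(287,138)]: print('foot',cast('scene',s(*f),.0945).round(4))
for m in [(280,184),(282,182)]: print('mouth',cast('scene',s(*m),.076).round(4))
z=np.load('scene4.npz');P=world(camera_info('scene'),z['d'])
k=(abs(P[...,0]-.53)<.03)&(abs(P[...,1]+.066)<.03)
for lo,hi in [(.073,.08),(.088,.1),(.1,.12),(.12,.14)]:
    q=P[k&(P[...,2]>lo)&(P[...,2]<hi)];print(lo,len(q),q.mean(0).round(4),q.min(0).round(4),q.max(0).round(4))
im=z['im'].astype(int)
# tube edges per row and fitting edges, subpixel by dark/grey contrast
for r in (160,165,170,175,180): print(r,im[r,302:324].sum(1)//3)
for r in (195,200,205): print(r,im[r,298:324].sum(1)//3)
E
```

```text
foot [ 0.5313 -0.0677  0.0945]
foot [ 0.5301 -0.0676  0.0945]
mouth [ 0.5311 -0.0666  0.076 ]
mouth [ 0.5317 -0.0678  0.076 ]
0.073 89 [ 0.5328 -0.0687  0.0758] [ 0.5205 -0.0816  0.0732] [ 0.5447 -0.0564  0.0787]
0.088 16 [ 0.5295 -0.0655  0.0978] [ 0.5262 -0.0721  0.0927] [ 0.5351 -0.0623  0.1   ]
0.1 74 [ 0.5289 -0.0655  0.1099] [ 0.5253 -0.074   0.1009] [ 0.5362 -0.0614  0.1199]
0.12 86 [ 0.5293 -0.0655  0.13  ] [ 0.5253 -0.0733  0.1201] [ 0.5377 -0.0612  0.1398]
160 [194 195 196 195 193 191 178 155 140 135 139 138 136 145 170 189 196 192
 190 179 152 120]
165 [190 192 188 190 188 183 170 148 137 137 138 137 136 144 172 193 198 194
 174 143 111 106]
170 [200 201 198 196 193 188 170 148 138 138 137 135 142 155 180 193 199 199
 200 199 175 141]
175 [185 185 187 187 185 182 161 142 139 140 137 137 141 159 182 190 192 192
 193 192 195 193]
180 [190 193 193 191 187 182 163 149 139 139 138 137 144 157 172 186 193 192
 192 198 195 197]
195 [178 181 183 182 160 122  66  48  72  95 106 113 117 120 119 120 108  98
  74  70 109 154 167 167 170 170]
200 [162 149 143 133 106  74  38  24  20  26  29  24  25  26  27  24  24  23
  31  64 116 156 168 167 166 153]
205 [ 96 107 115 120 107  70  36  25  25  23  26  24  24  25  25  26  27  24
  42  86 135 159 166 167 165 161]
```

```bash
python3 -m crank '[{"linear":[4,0,0],"turn":0},{"linear":[9,0,0],"turn":0},{"linear":[13,0,0],"turn":0},{"linear":[16,0,0],"turn":0},{"linear":[18,0,0],"turn":0},{"linear":[20,0,0],"turn":0},{"linear":[20,0,0],"turn":0}]'; python3 -m crank '[{"linear":[2,0,0],"turn":0},{"linear":[4,0,0],"turn":0},{"linear":[6,0,0],"turn":0},{"linear":[6,0,0],"turn":0}]'
```

```text
time: 7.95
ee_pos: [0.5333, -0.0651, 0.1377]
ee_rot: [-0.069, 0.704, 0.069, 0.704]
contact_force: [-0.5, 0.3, -0.8]
finger_gap: 0.0087
time: 8.28
ee_pos: [0.5337, -0.0653, 0.1319]
ee_rot: [-0.069, 0.704, 0.068, 0.704]
contact_force: [1.0, -0.4, -2.0]
finger_gap: 0.0091
```

```bash
for i in 1 ; do python3 -m crank '[{"linear":[1,0,0],"turn":0},{"linear":[2,0,0],"turn":0},{"linear":[3,0,0],"turn":0},{"linear":[4,0,0],"turn":0},{"linear":[4,0,0],"turn":0}]'; done; python3 -m crank '[{"linear":[1,0,0],"turn":0},{"linear":[2,0,0],"turn":0},{"linear":[2,0,0],"turn":0}]';python3 -m crank '[{"linear":[1,0,0],"turn":0},{"linear":[2,0,0],"turn":0},{"linear":[2,0,0],"turn":0}]'
```

```text
time: 8.7
ee_pos: [0.534, -0.0654, 0.1284]
ee_rot: [-0.069, 0.703, 0.068, 0.704]
contact_force: [1.7, -1.4, 1.2]
finger_gap: 0.009
time: 8.95
ee_pos: [0.5342, -0.0655, 0.1271]
ee_rot: [-0.069, 0.703, 0.068, 0.704]
contact_force: [0.7, -2.0, 5.8]
finger_gap: 0.0093
time: 9.2
ee_pos: [0.5341, -0.0653, 0.1249]
ee_rot: [-0.069, 0.703, 0.068, 0.704]
contact_force: [1.5, -1.0, 3.3]
finger_gap: 0.0091
```

```bash
python3 -m crank '[{"linear":[1,0,0],"turn":0},{"linear":[2,0,0],"turn":0},{"linear":[2,0,0],"turn":0}]' | egrep 'ee_pos|force'; python3 -m crank '[{"linear":[1,0,0],"turn":0},{"linear":[2,0,0],"turn":0},{"linear":[2,0,0],"turn":0}]'| egrep 'ee_pos|force'
```

```text
ee_pos: [0.534, -0.0653, 0.1225]
contact_force: [1.5, -0.2, 3.2]
ee_pos: [0.5338, -0.0653, 0.1203]
contact_force: [2.4, -1.1, 2.6]
```

```bash
python3 -m crank '[{"linear":[1,0,0],"turn":0},{"linear":[2,0,0],"turn":0},{"linear":[2,0,0],"turn":0}]' | egrep 'ee_pos|force'
```

```text
ee_pos: [0.5338, -0.0653, 0.1182]
contact_force: [1.1, -2.5, 2.1]
```

```bash
python3 -m crank '[{"linear":[1,0,0],"turn":0},{"linear":[1.5,0,0],"turn":0},{"linear":[1.5,0,0],"turn":0}]' | egrep 'ee_pos|force'
```

```text
ee_pos: [0.5338, -0.0653, 0.1168]
contact_force: [2.0, -1.7, 4.1]
```

```bash
python3 -m crank '[{"linear":[1,0,0],"turn":0},{"linear":[1,0,0],"turn":0},{"linear":[1,0,0],"turn":0}]' | egrep 'ee_pos|force'
```

```text
ee_pos: [0.5337, -0.0652, 0.1155]
contact_force: [2.8, -0.9, 0.6]
```

```bash
python3 -m crank '[{"linear":[1,0,0],"turn":0},{"linear":[1.5,0,0],"turn":0},{"linear":[1.5,0,0],"turn":0}]' | egrep 'ee_pos|force'
```

```text
ee_pos: [0.5337, -0.0653, 0.1142]
contact_force: [2.7, -1.9, 3.7]
```

```bash
python3 -m crank '[{"linear":[1,0,0],"turn":0},{"linear":[1.5,0,0],"turn":0},{"linear":[1.5,0,0],"turn":0}]' | egrep 'ee_pos|force'
```

```text
ee_pos: [0.5336, -0.0652, 0.1126]
contact_force: [1.6, -1.8, 2.7]
```

```bash
python3 -m crank '[{"linear":[1,0,0],"turn":0},{"linear":[1.5,0,0],"turn":0},{"linear":[1.5,0,0],"turn":0}]' | egrep 'ee_pos|force'
```

```text
ee_pos: [0.5337, -0.0653, 0.1112]
contact_force: [2.8, -2.2, 2.3]
```

```bash
python3 -m crank '[{"linear":[1,0,0],"turn":0},{"linear":[1,0,0],"turn":0},{"linear":[1,0,0],"turn":0}]' | egrep 'ee_pos|force'
```

```text
ee_pos: [0.5337, -0.0652, 0.1102]
contact_force: [2.4, -1.0, 3.6]
```

```bash
python3 -m crank '[{"linear":[1,0,0],"turn":0},{"linear":[1,0,0],"turn":0},{"linear":[1,0,0],"turn":0}]' | egrep 'ee_pos|force'
```

```text
ee_pos: [0.5339, -0.0653, 0.1101]
contact_force: [1.3, -2.8, 9.4]
```

```bash
python3 -m crank '[{"linear":[0.5,0,0],"turn":0},{"linear":[1,0,0],"turn":0},{"linear":[1,0,0],"turn":0}]' | egrep 'ee_pos|force'
```

```text
ee_pos: [0.5341, -0.0654, 0.11]
contact_force: [-0.1, -1.0, 16.3]
```

```bash
python3 -m crank '[{"linear":[0.3,0,0],"turn":0},{"linear":[0.5,0,0],"turn":0},{"linear":[0.5,0,0],"turn":0},{"linear":[0.5,0,0],"turn":0},{"linear":[0.5,0,0],"turn":0}]' | egrep 'ee_pos|force'
```

```text
ee_pos: [0.5342, -0.0654, 0.11]
contact_force: [-1.3, -1.6, 19.3]
```

```bash
python3 -m crank '[{"linear":[-1,0,0],"turn":0},{"linear":[-2,0,0],"turn":0},{"linear":[-2.2,0,0],"turn":0},{"linear":[-2.2,0,0],"turn":0}]' | egrep 'ee_pos|force'; python3 -m crank '[{"linear":[0,0,0],"turn":0},{"linear":[0,0,0],"turn":0},{"linear":[0,0,0],"turn":0},{"linear":[0,0,0],"turn":0},{"linear":[0,0,0],"turn":0},{"linear":[0,0,0],"turn":0},{"linear":[0,0,0],"turn":0},{"linear":[0,0,0],"turn":0}]' 0.3; python3 -m crank '[{"linear":[-3,0,0],"turn":0},{"linear":[-15,0,0],"turn":0},{"linear":[-35,0,0],"turn":0},{"linear":[-60,0,0],"turn":0},{"linear":[-85,0,0],"turn":0},{"linear":[-110,0,0],"turn":0},{"linear":[-135,0,0],"turn":0},{"linear":[-150,0,0],"turn":0},{"linear":[-155,0,0],"turn":0},{"linear":[-155,0,0],"turn":0}]'
python3 - <<'E'
from h import *
out=[]
for n,(y,x) in [('scene',(125,235))]:
    im,d=grab_frame(n);np.savez(n+'5',im=im,d=d);out.append(cv2.resize(im[y:y+110,x:x+130],None,fx=4.5,fy=4.5,interpolation=cv2.INTER_CUBIC))
    P=world(camera_info(n),d);k=(abs(P[...,0]-.53)<.03)&(abs(P[...,1]+.066)<.03)
    for lo in np.arange(.08,.19,.01):
        q=P[k&(P[...,2]>lo)&(P[...,2]<lo+.01)]
        if len(q):print(lo.round(2),len(q),q.mean(0).round(4),q.max(0).round(4))
save('s5',np.hstack(out))
E
```

```text
ee_pos: [0.5337, -0.0653, 0.1102]
contact_force: [1.9, -2.0, 7.1]
time: 13.37
ee_pos: [0.5335, -0.0651, 0.1098]
ee_rot: [-0.069, 0.704, 0.069, 0.704]
contact_force: [0.8, -0.5, 0.8]
finger_gap: 0.0554
time: 14.2
ee_pos: [0.534, -0.0653, 0.2662]
ee_rot: [-0.069, 0.703, 0.068, 0.705]
contact_force: [-0.1, -0.8, -0.4]
finger_gap: 0.0551
0.08 37 [ 0.5293 -0.0663  0.0852] [ 0.5357 -0.0618  0.0897]
0.09 39 [ 0.5298 -0.0657  0.0947] [ 0.5368 -0.0612  0.0997]
0.1 42 [ 0.5293 -0.0656  0.1048] [ 0.537  -0.0617  0.1099]
0.11 35 [ 0.5291 -0.0661  0.115 ] [ 0.5342 -0.0614  0.1195]
0.12 47 [ 0.5297 -0.0661  0.1249] [ 0.5361 -0.0618  0.13  ]
0.13 40 [ 0.5299 -0.0659  0.1353] [ 0.5372 -0.0623  0.1395]
0.14 38 [ 0.5293 -0.0655  0.1448] [ 0.5339 -0.0619  0.1494]
0.15 42 [ 0.5303 -0.0661  0.1549] [ 0.5367 -0.0627  0.1599]
0.16 38 [ 0.5312 -0.0673  0.1643] [ 0.5362 -0.0625  0.1678]
```

View pics/s5.png

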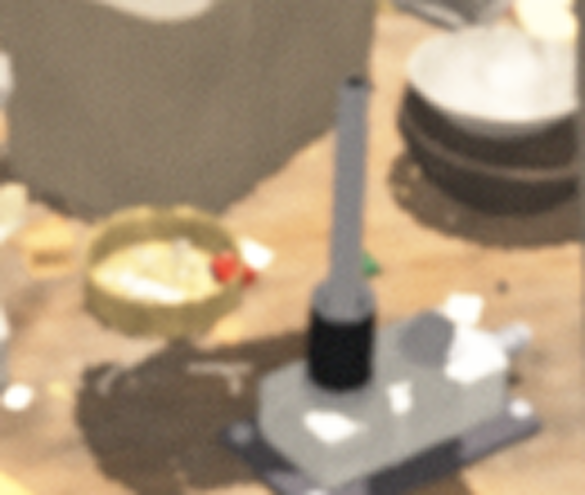

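```bash
python3 -c "
from workcell import *
print(get_obs()['time'],sign_off())"
```

```text
the job is handed in; nothing more can be done
14.25 None
```

I drew the longer tube out of the stand and pushed it through the seal into the port until it hit the stop. I then released it and handed the job in at 14.3 s; no verdict is reported.

- **Pressing home:** the seal showed at about 6 N and then dragged at 2–4 N. The force rose sharply with the foot about 30 mm below the mouth. I pressed there with 16–19 N at the wrist sensor for about 0.5 s, and the highest reading was 19.3 N. I eased off before opening the gripper.
- **Last checks:** the scene camera shows the tube standing alone in the port, with the top at about 167 mm. That puts the foot about 29 mm below the mouth. The tube's centre line leaned by less than about 1.5° over the visible length. The gripper is about 100 mm above the tube, and the wrist force is near zero.
- **Disagreements:** the cameras differed by 1–3 mm on absolute positions. I therefore lined the foot up with the mouth within one view before inserting.
- **Not checked again:** I did not re-measure the shorter tube, tin, bur block and steel block at the end. Nothing in the force readings or the path suggests they were touched.

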